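# Shift the veneer strip feeder to the disc slot

### The job

Change the feed of the veneer strip feeder: with the fingertips push its selector lever out of the slot it stands in, through the H-shaped gate, and fully home into the slot marked by the round brass disc. Push only, never pulling the knob up, do not run the lever into either of the other two slots on the way, and leave the tools on the bench where they lie.

Things in the scene. Friction and masses are not known exactly. Their poses are not given: they have to be found in the camera images.
- feeder: Green gearbox of a veneer strip feeder, fixed to the bench, base 250 x 190 mm, yaw within 0.45 of 0. Origin at the centre of its underside; +x fore (away from the robot, to the feed rollers, which reach x = 205 mm, 83 mm high), +y left. A motor sticks out on its right to y = -165 mm, at x = 31 to 101 mm, 90 mm high. The gate plate on top is 200 x 156 mm.
- gate_mid (a point): Centre of the gate, on the plate's upper face, 104 mm above the bench over the feeder's origin; same axes. H-shaped opening: two fore-and-aft slots on the lines y = +24 and -24 mm, 16 mm wide, from x = -32 to +32 mm, joined by a cross channel 20 mm wide (x = -10 to +10 mm). So four slots: near left, near right, far left, far right. Corners between are rounded.
- sel_fore (a joint): Fore-and-aft lean of the lever, rad; positive to the feeder's +x. About +-0.30 fully home in a slot, against the gate's end. It can cross over within about 0.05 of 0. Starts at -0.24 to -0.29, in the near left slot. The pivot is 20 mm above the bench at the feeder's centre; friction keeps the lever wherever it is left, about 3 N at the knob moves it.
- sel_cross (a joint): Crosswise tilt of the lever about the same pivot, rad; positive leaning to the feeder's +y. About +0.29 in the left slots and -0.29 in the right slots, with about 0.04 of play either way between the slot walls. Same friction.
- knob_lift (a joint): How far the knob is drawn up along the lever, m: 0 normally. A stiff spring (about 6 N to start, then 3 N per mm) holds it down. It is not to be pulled up.
- knob_mid (a point): Middle of the lever's knob, 125 mm from the pivot along the lever: a rosewood grip, round, 26 mm across the middle, from 100 to 147 mm from the pivot, so its top is 167 mm above the bench when upright. Below it a steel stem 10 mm thick. There is free air all round the knob above the gate plate.
- lever_gate (a point): Point on the lever's axis 82 mm from the pivot, where it passes through the gate plate. In the feeder's frame it is at about x = +-24, y = +-23 mm when fully home in a slot and x = 0 in the cross channel.
- plate_disc: Round brass disc, 32 mm across, 4 mm thick, fixed on the gate plate beyond the end of the wanted slot: near right, far left or far right. Like all four index plates it is centred at x = +-72, y = +-24 mm from the feeder's centre, in line with its slot. Origin at the centre of its underside.
- plate_triangle: Triangular brass plate, sides about 37 mm, 4 mm thick, marking one of the slots not wanted; origin at its centre, on its underside.
- plate_cross: Cross-shaped brass plate, 36 mm, arms 10 mm wide, 4 mm thick, marking one of the slots not wanted; origin at its centre, on its underside.
- plate_bar: Straight brass bar, 36 x 10 mm, 4 mm thick, marking the near left slot in which the lever starts; origin at its centre, on its underside.
- iron: Brass veneer iron standing loose on the bench left of the feeder, 130 x 65 mm sole, rosewood handle up to 84 mm high along its x axis. Leave alone. Origin at the centre of its underside.
- dividers: Spring dividers lying on the bench left of the feeder, 170 mm long along x, 16 mm high. Leave alone. Origin under the pivot.
- folder: Bone folder lying on the bench right of the feeder, 150 x 22 x 6 mm. Leave alone. Origin at the centre of its underside.
- rule: Steel rule lying on the bench right of the feeder, 220 x 26 x 4 mm. Leave alone. Origin at the centre of its underside.

How it is judged (in metres and radians):
On the way:
1. the lever has been pushed out of its starting slot into the cross channel (horizontal distance between lever_gate and plate_bar above 0.066 m), for 0.02 s.
At the end, for the whole second after the job is handed in: The lever rests fully home in the slot marked by the disc: its point at the gate plate is within 52 mm of the disc's centre, seen from above (about 48 mm when hard against the slot's end, 72 mm in the cross channel); the knob is down (under 2 mm); every bench tool is within 20 mm of where it lay (horizontal distance between lever_gate and plate_disc below 0.052 m and value of joint knob_lift below 0.002 m and velocity of joint sel_fore between -0.05 and 0.05 rad/s and velocity of joint sel_cross between -0.05 and 0.05 rad/s and distance of each of iron, folder, rule, dividers from where it was at the start of the episode below 0.02 m); the robot touches nothing.
It fails at once if the lever is run more than half way into a slot that is not the one wanted (triangle or cross) (horizontal distance between lever_gate and plate_triangle below 0.058 m or horizontal distance between lever_gate and plate_cross below 0.058 m).
It fails at once if the knob is pulled up by more than 6 mm (value of joint knob_lift above 0.006 m).
It fails at once if a bench tool is lifted or shoved by more than 20 mm (distance of any of iron, folder, rule, dividers from where it was at the start of the episode above 0.02 m).
It also fails if it takes over 59 s, if anything falls off the work surface, if the arm or the gripper's body presses on something with over 40 N, if the wrist force passes 120 N, or if a joint passes its speed limit or range.

### The arm

A 6-joint arm with a two-finger parallel gripper is mounted at the origin on the work surface. World frame = base frame: x ahead of the robot, y to its left, z up, the work surface at z = 0. Lengths are in mm, angles in rad, forces in N, time in s.
With the tool pointing down it reaches from about 275 to 750 mm from the base axis. Payload 10.2 kg.
Tool frame: the origin (TCP) lies between the finger pads; the fingertips stand 11 mm ahead of it and the grasp point (between the pads) lies 8 mm behind it (ctrl.tip_extent is the distance from the TCP to the fingertips, in mm); z points along the fingers, y is the direction in which the jaws open and shut (so a half turn about z gives the same grasp; the last joint's range is limited). The gripper opens to 85 mm and grips with 20 to 120 N. Pads are 22 mm wide; open, the fingers measure 114 mm over their backs; the gripper's body (76 mm by 85 mm) begins 54 mm behind the grasp point. The pads swing forward as they close: fully open they stand 13 mm farther back than shut.
Start: joints at [-1.33, 0.313, 1.498, -0, 1.331, -0.223], TCP at [234.848, -469.551, 242.294] pointing down, gripper open.
Joint ranges: [-2.94, 2.94], [-0.97, 2.17], [0.19, 2.56], [-1.23, 4.37], [0.02, 3.11], [-2.88, 2.88]. Speed limits (rad/s): [2.39, 2.39, 3.01, 3.14, 3.14, 3.14].

### API

Orientations are given as a unit quaternion [w, x, y, z].
In Python, from rig import ctrl gives the robot as it stands.
- The arm moves only by the tool apply_moves, never from a script. Its argument "commands" is a list of rows, each a list of 5 numbers: the finger opening in cm, from 0 to 8.54, then the shift along the tool's x, y, z in cm, then the turn about the tool's z in rad. In form: [[jaw, dx, dy, dz, roll], ...]. A call has 1 to 12 rows; each row shifts and turns the commanded pose from where the row before left it, along the tool's axes as they then stand; what a row does not reach is not made up. A row lasts 1/12 s, in which the tool goes at most 41.7 mm and 7.16 degrees, less where a joint would pass 70% of its speed; a pose out of reach is approached as far as the arm can. A call with a gripper value outside its range is refused whole. The fingers move at their own pace and stop on an object; "squeeze" is the grip in N (left out, the last holds). Time passes only in rows, so rows that do not move let the fingers close. It gives the time, the measured TCP pose, the force and the opening at its end, in the units of the state.
- ctrl.sense(): the state, without advancing time (a new reading comes with each control period).
- ctrl.capture(name): name is "scene" or "top" or "wrist"; returns the picture (480x640x3 uint8, red, green, blue); there is no depth.
- ctrl.camera_info(name): a dict with "fov_y" (degrees; the focal length in pixels is half the picture's height over the tangent of half this angle, whatever the lens; pixels are square), "cx", "cy" (the principal point, pixels), "camera_from_world" (4x4, takes a point from world to camera coordinates). Camera axes: x right, y down, z forward; pixel columns grow to the right and rows downward; lengths in mm; the calibration is good to about 2 mm. The wrist camera is an equidistant fisheye: a pixel r from the principal point sees the ray r / f radians off the axis. A picture is of the moment at which its call begins: read the wrist's pose just before it. camera_info takes no time and is no camera call; for the wrist camera it gives the pose at the moment of the call.
- ctrl.finish_job(): hands the job in, once; it reports no verdict.
The state is a dict: "time_s": time; "joints": joint angles; "dq": joint speeds; "tau": joint torques, N m; "eef_pos": TCP position; "ee_rot": TCP orientation; "force": force on the tool from outside, world axes, zero at the start; "wrist_torque": the same for the moment, N m; "grip_width": opening from 0.0 (shut) to 1.0 (fully open).
Only numpy, scipy, OpenCV 4.12 (cv2) and the standard library are available. Lean on these libraries where they do the work, as an engineer would, in place of code of your own. Each camera call takes 0.05 s, during which the arm holds its last target.

## Working session

There is one attempt and no reset: what is moved stays moved. The work goes in short steps, Python scripts to look and compute and a tool call to move; the robot and the scene stay as the last step left them, time stands still between calls to the robot, and variables do not carry over. Pictures are saved under pics/ and viewed, and the job is handed in when it is done.

Besides the shell and the picture viewer there is one more tool, called after "Call:" as name(argument=value, ...), one argument or row to a line, values as JSON. apply_moves: Moves the arm, as the interface text tells. Its arguments: {"type":"object","properties":{"commands":{"type":"array"},"squeeze":{"type":"number"}},"required":["commands"]}

```bash
mkdir -p pics; ls
python3 - <<'E'
from rig import ctrl
import cv2,numpy as np
s=ctrl.sense();print(s)
for n in("scene","top"):
    im=ctrl.capture(n);cv2.imwrite(f"pics/{n}0.png",im[:,:,::-1])
    print(n,ctrl.camera_info(n))
print(ctrl.tip_extent)
E
```

```text
pics
{'time_s': 0.0, 'joints': array([-1.33040566e+00,  3.13441608e-01,  1.49847884e+00, -4.05507157e-05,
        1.33096782e+00, -2.23351243e-01]), 'dq': array([ 0.00045602, -0.00024394,  0.00015755,  0.00103617, -0.00023165,
       -0.00158721]), 'tau': array([-1.19742592e-03, -4.12259495e+01, -2.59749860e+01, -3.01892960e-04,
        4.04890714e-03,  2.88030753e-05]), 'eef_pos': array([ 234.7727755 , -469.29831368,  241.72363695]), 'ee_rot': array([-6.47615053e-04,  9.73236842e-01,  2.29803460e-01, -2.52102681e-05]), 'force': array([ 0.29364157,  0.92510572, -0.1774431 ]), 'wrist_torque': array([-0.00624535, -0.02542983,  0.02894063]), 'grip_width': 1.0033994878135213}
scene {'fov_y': 42.04944625558111, 'cx': 315.67180153398834, 'cy': 243.44036443382782, 'camera_from_world': array([[ 6.51849486e-01,  7.58287900e-01, -9.57643804e-03,
        -3.32695064e+02],
       [ 4.67288887e-01, -4.11578772e-01, -7.82460230e-01,
        -2.00992827e+02],
       [-5.97271583e-01,  5.05571335e-01, -6.22626920e-01,
         1.99134749e+03],
       [ 0.00000000e+00,  0.00000000e+00,  0.00000000e+00,
         1.00000000e+00]])}
top {'fov_y': 49.46747797725112, 'cx': 319.2447713237693, 'cy': 236.98146952245247, 'camera_from_world': array([[ 1.00096188e-02, -9.99949582e-01, -8.00340955e-04,
        -5.39641727e+01],
       [-9.97553904e-01, -9.93025735e-03, -6.91924792e-02,
         5.64656851e+02],
       [ 6.91810431e-02,  1.49097358e-03, -9.97603007e-01,
         1.20613178e+03],
       [ 0.00000000e+00,  0.00000000e+00,  0.00000000e+00,
         1.00000000e+00]])}
11.0
```

View pics/top0.png

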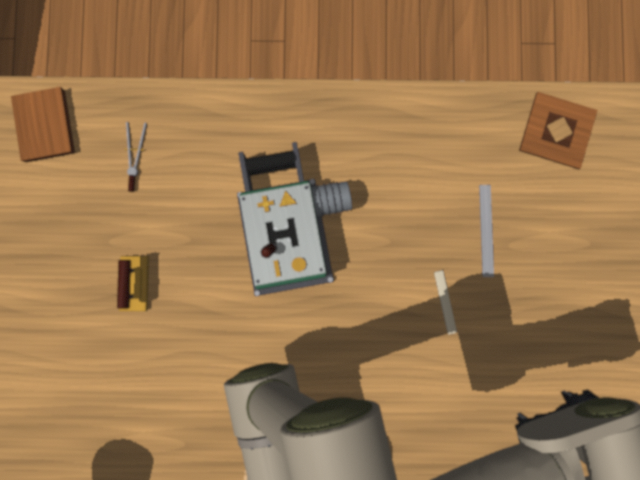

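View pics/scene0.png

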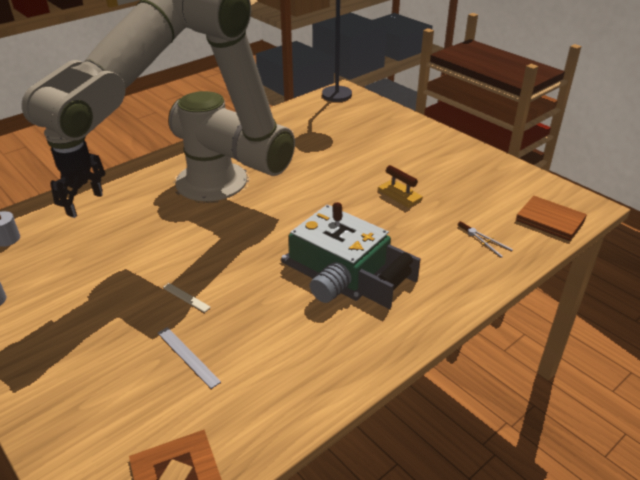

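The disc is at about (299,264) in the top view, so the wanted slot is near right. The bar is at (277,268), the cross at (266,204) and the triangle at (288,199). Next I'll measure the plates to get the feeder pose.

```bash
cat > h.py <<'E'
from rig import ctrl
import cv2,numpy as np
def f(c): return 240/np.tan(np.radians(c['fov_y'])/2)
def ray(c,px):
    T=c['camera_from_world'];R=T[:3,:3];o=-R.T@T[:3,3]
    d=R.T@np.array([(px[0]-c['cx'])/f(c),(px[1]-c['cy'])/f(c),1]);return o,d
def onz(c,px,z):
    o,d=ray(c,px);return o+d*(z-o[2])/d[2]
def proj(c,p):
    T=c['camera_from_world'];q=T[:3,:3]@np.array(p)+T[:3,3];return np.array([c['cx']+f(c)*q[0]/q[2],c['cy']+f(c)*q[1]/q[2]])
E
python3 - <<'E'
from h import *
for n,(x0,y0,x1,y1) in (("top",(235,180,335,300)),("scene",(285,195,395,270))):
    im=cv2.imread(f"pics/{n}0.png");c=ctrl.camera_info(n)
    cv2.imwrite(f"pics/{n}0z.png",cv2.resize(im[y0:y1,x0:x1],None,fx=5,fy=5,interpolation=cv2.INTER_CUBIC))
    hsv=cv2.cvtColor(im,cv2.COLOR_BGR2HSV)
    m=cv2.inRange(hsv,(12,110,120),(32,255,255));mm=np.zeros_like(m);
    if n=="top":mm[192:277,248:320]=m[192:277,248:320]
    else: mm[208:258,300:382]=m[208:258,300:382]
    k,l,st,ce=cv2.connectedComponentsWithStats(mm)
    for i in range(1,k):
        if st[i,4]>15: print(n,ce[i],st[i],onz(c,ce[i],108).round(1))
E
```

```text
top [286.80172414 199.62931034] [281 192  14  14 116] [640.4  23.5 108. ]
top [265.2745098  203.37254902] [258 196  15  15 102] [631.7  70.6 108. ]
top [298.65277778 263.97916667] [292 258  14  13 144] [499.7  -4.3 108. ]
top [276.83928571 268.07142857] [274 261   6  15  56] [490.4  43.  108. ]
top [248.42857143 271.28571429] [248 264   3  13  21] [482.8 104.6 108. ]
scene [306.6        212.82941176] [300 208  21  16 170] [453.1  18.8 108. ]
scene [366.84597701 214.10804598] [342 208  40  19 435] [563.3 134.9 108. ]
scene [322.83333333 216.26666667] [318 214  11   6  30] [493.4  41.  108. ]
scene [311.28767123 224.63013699] [306 221  12   8  73] [501.3  -5.8 108. ]
scene [367.359375 236.53125 ] [362 233  12   8  64] [633.5  68.  108. ]
scene [356.13235294 245.77941176] [349 241  14   9  68] [641.8  20.9 108. ]
```

View pics/top0z.png

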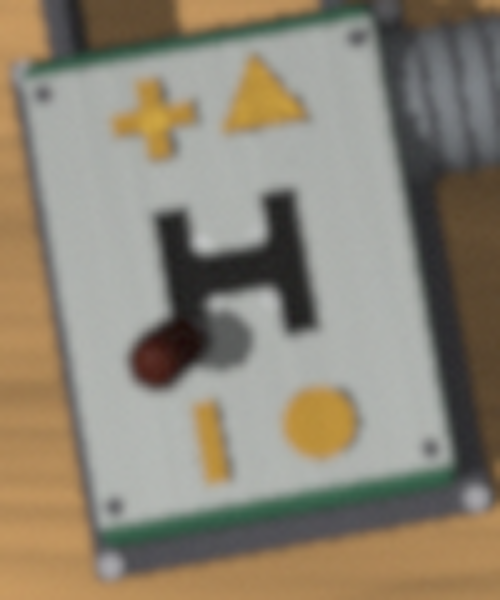

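View pics/scene0z.png

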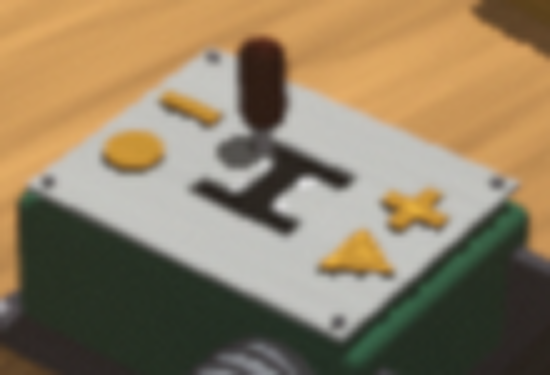

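Run:
```python
from h import *
P={'t':np.array([[640.4,23.5],[631.7,70.6],[499.7,-4.3],[490.4,43]]),'s':np.array([[641.8,20.9],[633.5,68],[501.3,-5.8],[493.4,41]])}
for k,p in P.items():
    c=p.mean(0);v=(p[0]-p[2]+p[1]-p[3]);print(k,c,np.arctan2(v[1],v[0]),np.hypot(*v)/2)
c=np.array([566.5,32.5]);
p=(P['t']+P['s'])/2;c=p.mean(0);v=(p[0]-p[2]+p[1]-p[3]);a=np.arctan2(v[1],v[0]);print(c,a)
R=np.array([[np.cos(a),-np.sin(a)],[np.sin(a),np.cos(a)]])
# knob at fore=-.27,cross=.29
d=np.array([np.tan(-.27),np.tan(.29),1]);d/=np.linalg.norm(d)
for L in(125,147,82): 
  q=d*L; w=np.r_[c+R@q[:2],20+q[2]];print(L,q,w,[proj(ctrl.camera_info(n),w) for n in("top","scene")])
s=ctrl.sense();print(s['time_s'])
```

```text
t [565.55  33.2 ] 0.19398353542187435 143.69512865786376
s [567.5    31.025] 0.18908930480530547 142.84611475290464
[566.525   32.1125] 0.19154367086411453
125 [-32.04256023  34.54969682 115.77820513] [528.49106584  59.93024737 135.77820513] [array([268.09762929, 249.90519324]), array([337.21626488, 210.729572  ])]
147 [-37.68205083  40.63044346 136.15516924] [521.79709343  64.82617091 156.15516924] [array([264.73188411, 252.65489046]), array([336.97207098, 202.45187715])]
82 [-21.01991951  22.66460111  75.95050257] [541.57473919  50.36094228  95.95050257] [array([274.32422986, 244.81827627]), array([337.68818896, 226.72687367])]
0.1
```

Call:
apply_moves(
  commands=[
    [0, 0, 0, 0, 0.09],
    [0, 0, 0, 0, 0.09],
    [0, 0, 0, 0, 0.092],
    [0, 0, 0, 0, 0],
    [0, 0, 0, 0, 0],
    [0, 0, 0, 0, 0],
  ],
  squeeze=30,
)

```text
time_s: 0.6
eef_pos: [234.8, -469.5, 242.2]
ee_rot: [-0.0, 0.995, 0.097, -0.0]
force: [-0.3, -0.5, -0.0]
grip_width: 0.141
```

```bash
cat >> h.py <<'E'
C=np.array([566.5,32.1]);A=0.1915
def fe(p):
    c,s=np.cos(A),np.sin(A);d=np.array(p[:2])-C;return np.array([c*d[0]+s*d[1],-s*d[0]+c*d[1]])
def st():
    s=ctrl.sense();q=s['ee_rot'];a=2*np.arctan2(q[2],q[1]);f=s['force']
    print('t',round(s['time_s'],2),'feeder xy',fe(s['eef_pos']).round(1),'z',s['eef_pos'][2].round(1),'ang',round(a,4),'F',f.round(1),'w',round(s['grip_width'],3),'q',q.round(4))
def lev(n,im,box):
    pass
E
python3 -c "
from h import *
st()"
```

```text
t 0.6 feeder xy [-421.1 -429.3] z 242.2 ang 0.1944 F [-0.3 -0.5 -0. ] w 0.141 q [-2.000e-04  9.953e-01  9.710e-02 -0.000e+00]
```

Call:
apply_moves(
  commands=[
    [0, 1.7, -2.3, 0, 0],
    [0, 1.7, -2.3, 0, 0],
    [0, 1.7, -2.3, 0, 0],
    [0, 1.7, -2.3, 0, 0],
    [0, 1.7, -2.3, 0, 0],
    [0, 1.7, -2.3, 0, 0],
    [0, 1.7, -2.3, 0, 0],
    [0, 1.7, -2.3, 0, 0],
    [0, 1.7, -2.3, 0, 0],
    [0, 1.7, -2.3, 0, 0],
    [0, 0, 0, 0, 0],
  ],
)

```text
time_s: 1.52
eef_pos: [359.0, -208.0, 242.5]
ee_rot: [-0.0, 0.995, 0.099, 0.0]
force: [-0.5, -1.0, -0.4]
grip_width: 0.002
```

Call:
apply_moves(
  commands=[
    [0, 1.7, -2.3, 0, 0],
    [0, 1.7, -2.3, 0, 0],
    [0, 1.7, -2.3, 0, 0],
    [0, 1.7, -2.3, 0, 0],
    [0, 1.7, -2.3, 0, 0],
    [0, 1.7, -2.3, 0, 0],
    [0, 1.7, -2.3, 0, 0],
    [0, 1.7, -2.3, 0, 0],
    [0, 1.7, -2.3, 0, 0],
    [0, 1.7, -2.3, 0, 0],
    [0, 0, 0, 0, 0],
    [0, 0, 0, 0, 0],
  ],
)

```text
time_s: 2.52
eef_pos: [481.1, 47.3, 242.0]
ee_rot: [0.0, 0.995, 0.097, -0.0]
force: [0.4, -0.4, -0.2]
grip_width: 0.004
```

```bash
python3 -c "
from h import *
st()
cv2.imwrite('pics/w1.png',ctrl.capture('wrist')[:,:,::-1])
cv2.imwrite('pics/s1.png',ctrl.capture('scene')[:,:,::-1])"
```

```text
t 2.52 feeder xy [-80.9  31.2] z 242.0 ang 0.1953 F [ 0.4 -0.4 -0.2] w 0.004 q [ 1.000e-04  9.952e-01  9.750e-02 -3.000e-04]
```

View pics/w1.png

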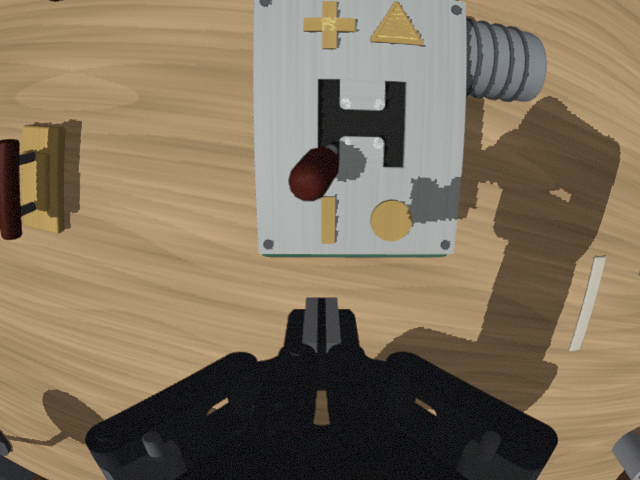

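View pics/s1.png

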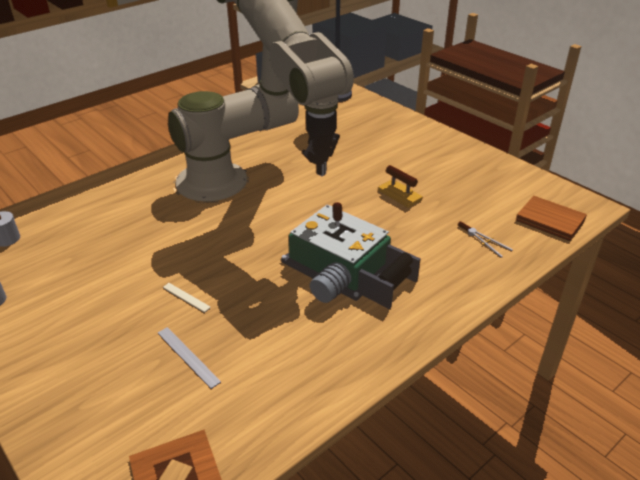

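The wrist picture shows the bar at (328,219), the disc at (391,220), the cross at (330,25) and the knob at (313,173). I'll use it to refine the feeder pose.

```bash
cat >> h.py <<'E'
def wray(c,px):
    T=c['camera_from_world'];R=T[:3,:3];o=-R.T@T[:3,3]
    u=np.array([px[0]-c['cx'],px[1]-c['cy']]);r=np.hypot(*u);th=r/f(c)
    return o,R.T@np.r_[u/r*np.sin(th),np.cos(th)]
def wz(c,px,z):
    o,d=wray(c,px);return o+d*(z-o[2])/d[2]
def brass_w(im,c,y1=260):
    hsv=cv2.cvtColor(im,cv2.COLOR_BGR2HSV);m=cv2.inRange(hsv,(14,140,130),(28,255,255));m[:,:262]=0;m[:,455:]=0;m[y1:]=0
    k,l,stt,ce=cv2.connectedComponentsWithStats(m)
    for i in range(1,k):
        if stt[i,4]>150: w=wz(c,ce[i],108);print(ce[i].round(1),stt[i],w.round(1),fe(w).round(1))
E
python3 -c "
from h import *
c=ctrl.camera_info('wrist');print(c)
im=cv2.imread('pics/w1.png');brass_w(im,c)"
```

```text
{'fov_y': 65.70646984690485, 'cx': 321.159004879715, 'cy': 240.32544776088457, 'camera_from_world': array([[ 1.91262609e-01, -9.81538900e-01,  4.34954164e-05,
        -4.64980220e+01],
       [-9.27860650e-01, -1.80788415e-01,  3.26175049e-01,
         4.11526877e+02],
       [-3.20145635e-01, -6.24254487e-02, -9.45309386e-01,
         5.38074940e+02],
       [ 0.00000000e+00,  0.00000000e+00,  0.00000000e+00,
         1.00000000e+00]])}
```

```bash
sed -i 's/(14,140,130),(28/(12,90,100),(30/' h.py; python3 -c "
from h import *
c=ctrl.camera_info('wrist')
im=cv2.imread('pics/w1.png');print(cv2.cvtColor(im,cv2.COLOR_BGR2HSV)[220,391]);brass_w(im,c,245)
for p in((391,220),(328,219),(330,25),(397,28)): w=wz(c,p,108);print(w.round(1),fe(w).round(1))"
```

```text
[ 20 126 170]
[329.2  24.3] [ 304    1   51   48 1149] [630.6  69.8 108. ] [70.1 24.8]
[396.4  28.3] [ 371    1   52   44 1239] [638.7  22.9 108. ] [ 69.2 -22.8]
[328.  219.5] [322 197  13  46 597] [489.9  42.9 108. ] [-73.2  25.2]
[390.7 220. ] [ 371  200   41   41 1307] [498.7  -3.6 108. ] [-73.4 -22.2]
[498.7  -3.8 108. ] [-73.4 -22.4]
[490.2  43.  108. ] [-72.8  25.2]
[630.2  69.1 108. ] [69.6 24.2]
[639.1  22.5 108. ] [ 69.4 -23.3]
```

Call:
apply_moves(
  commands=[
    [0, 0, -0.4, 2, 0],
    [0, 0, 0, 2, 0],
    [0, 0, 0, 2, 0],
    [0, 0, 0, 2, 0],
    [0, 0, 0, 2, 0],
    [0, 0, 0, 0.4, 0],
    [0, 0, 0, 0, 0],
    [0, 0, 0, 0, 0],
  ],
)

```text
time_s: 3.28
eef_pos: [480.5, 50.1, 139.2]
ee_rot: [0.0, 0.995, 0.095, 0.001]
force: [0.4, 0.2, 0.5]
grip_width: -0.003
```

```bash
sed -i 's/^C=.*/C=np.array([565.1,33.0]);A=0.194/' h.py; python3 -c "
from h import *
st()
cv2.imwrite('pics/w2.png',ctrl.capture('wrist')[:,:,::-1])"
```

```text
t 3.28 feeder xy [-79.7  33.1] z 139.2 ang 0.1912 F [0.4 0.2 0.5] w -0.003 q [2.000e-04 9.954e-01 9.540e-02 5.000e-04]
```

View pics/w2.png

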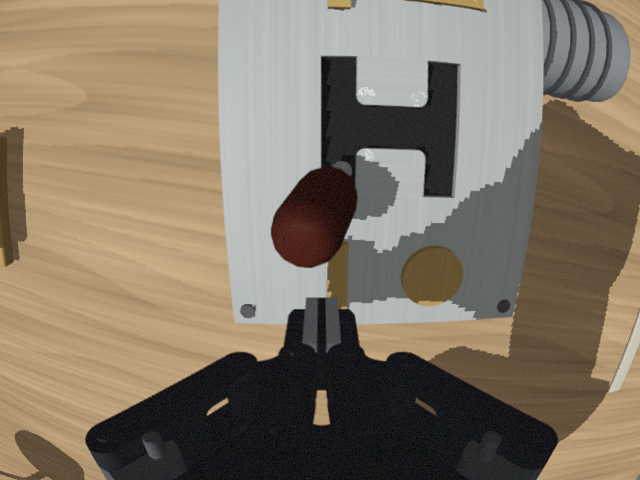

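Call:
apply_moves(
  commands=[
    [0, 0.5, -0.4, 0, 0],
    [0, 0.5, 0, 0, 0],
    [0, 0.5, 0, 0, 0],
    [0, 0.4, 0, 0, 0],
    [0, 0.4, 0, 0, 0],
    [0, 0.4, 0, 0, 0],
    [0, 0.4, 0, 0, 0],
    [0, 0.4, 0, 0, 0],
    [0, 0.4, 0, 0, 0],
    [0, 0.4, 0, 0, 0],
    [0, 0.3, 0, 0, 0],
    [0, 0, 0, 0, 0],
  ],
)

```text
time_s: 4.33
eef_pos: [525.1, 63.5, 138.2]
ee_rot: [0.0, 0.995, 0.096, 0.0]
force: [-3.3, -0.3, 1.2]
grip_width: 0.002
```

```bash
python3 -c "
from h import *
st()
cv2.imwrite('pics/w3.png',ctrl.capture('wrist')[:,:,::-1])"
```

```text
t 4.33 feeder xy [-33.4  37.7] z 138.2 ang 0.1919 F [-3.3 -0.3  1.2] w 0.002 q [0.000e+00 9.954e-01 9.580e-02 2.000e-04]
```

View pics/w3.png

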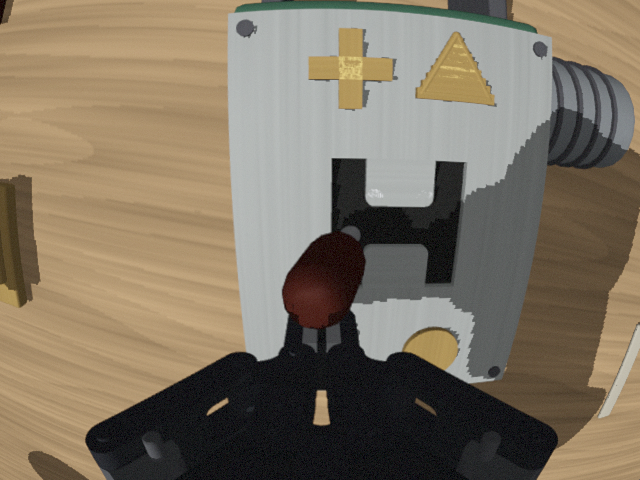

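Call:
apply_moves(
  commands=[
    [0, 0.3, 0, 0, 0],
    [0, 0.3, 0, 0, 0],
    [0, 0.2, 0, 0, 0],
    [0, 0, 0, 0, 0],
    [0, 0, 0, 0, 0],
  ],
)

```text
time_s: 4.8
eef_pos: [532.6, 65.0, 138.2]
ee_rot: [0.0, 0.995, 0.096, 0.0]
force: [-1.7, 0.1, 1.0]
grip_width: -0.001
```

```bash
python3 -c "
from h import *
st()
cv2.imwrite('pics/w4.png',ctrl.capture('wrist')[:,:,::-1])
im=ctrl.capture('scene')[:,:,::-1];cv2.imwrite('pics/s4.png',cv2.resize(im[180:270,285:415],None,fx=6,fy=6,interpolation=cv2.INTER_CUBIC))"
```

```text
t 4.8 feeder xy [-25.8  37.7] z 138.2 ang 0.1918 F [-1.7  0.1  1. ] w -0.001 q [0.000e+00 9.954e-01 9.580e-02 1.000e-04]
```

View pics/w4.png

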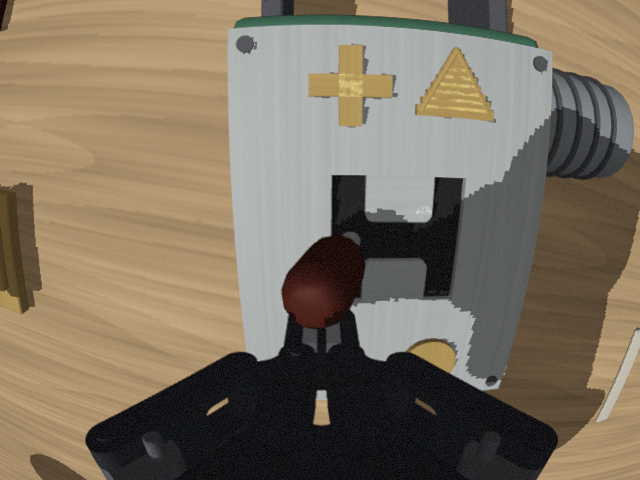

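View pics/s4.png

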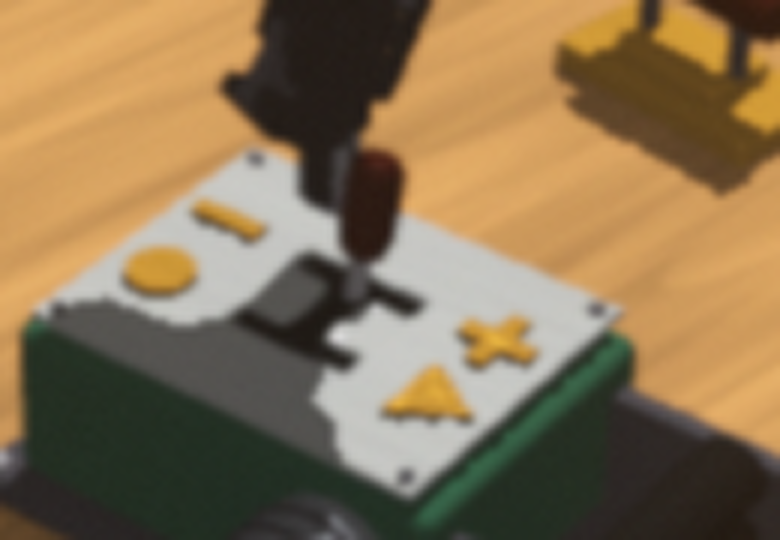

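```bash
cat >> h.py <<'E'
def pt(fo,cr,L):
    d=np.array([np.tan(fo),np.tan(cr),1]);d/=np.linalg.norm(d);q=d*L
    c,s=np.cos(A),np.sin(A);return np.r_[C+np.array([c*q[0]-s*q[1],s*q[0]+c*q[1]]),20+q[2]]
E
python3 -c "
from h import *
c=ctrl.camera_info('scene')
for fo in(-.1,-.05,0,.05):
  print(fo,[((proj(c,pt(fo,.29,L))-[285,180])*6).round() for L in(92,100,125,147)])"
```

```text
-0.1 [array([343., 263.]), array([345., 245.]), array([351., 191.]), array([357., 143.])]
-0.05 [array([351., 266.]), array([354., 249.]), array([363., 195.]), array([370., 147.])]
0 [array([360., 269.]), array([363., 253.]), array([374., 200.]), array([384., 153.])]
0.05 [array([368., 273.]), array([372., 257.]), array([385., 205.]), array([397., 159.])]
```

Call:
apply_moves(
  commands=[
    [0, -1, 0, 0, 0],
    [0, -2, 0, 0, 0],
    [0, 0, -2.2, 0, 0],
    [0, 0, -2.2, 0, 0],
    [0, 1.8, 0, 0, 0],
    [0, 1.8, 0, 0, 0],
    [0, 1.8, 0, 0, 0],
    [0, 0, 0, 0, 0],
    [0, 0, 0, 0, 0],
  ],
)

```text
time_s: 5.65
eef_pos: [547.9, 112.8, 137.9]
ee_rot: [0.0, 0.995, 0.096, 0.0]
force: [-0.6, -0.3, 0.8]
grip_width: -0.0
```

```bash
python3 -c "
from h import *
st()
cv2.imwrite('pics/w5.png',ctrl.capture('wrist')[:,:,::-1])"
```

```text
t 5.65 feeder xy [-1.5 81.6] z 137.9 ang 0.1919 F [-0.6 -0.3  0.8] w -0.0 q [0.     0.9954 0.0958 0.    ]
```

View pics/w5.png

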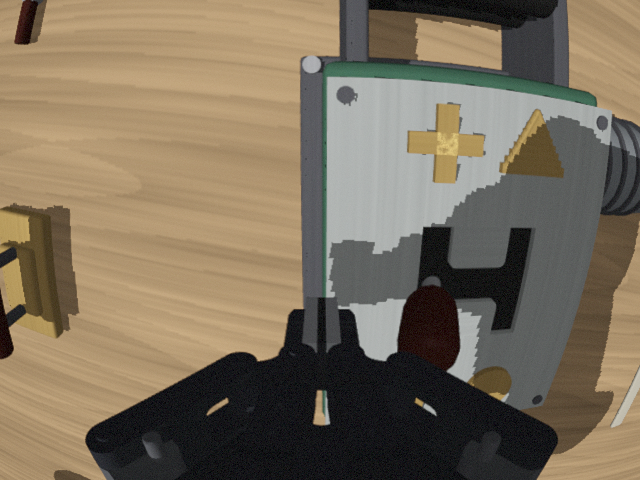

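Call:
apply_moves(
  commands=[
    [0, 0, 0.4, -0.5, 0],
    [0, 0, 0.5, 0, 0],
    [0, 0, 0.5, 0, 0],
    [0, 0, 0.4, 0, 0],
    [0, 0, 0.4, 0, 0],
    [0, 0, 0.4, 0, 0],
    [0, 0, 0.4, 0, 0],
    [0, 0, 0.4, 0, 0],
    [0, 0, 0.4, 0, 0],
    [0, 0, 0.4, 0, 0],
    [0, 0, 0.4, 0, 0],
    [0, 0, 0, 0, 0],
  ],
)

```text
time_s: 6.7
eef_pos: [556.5, 66.8, 143.2]
ee_rot: [0.0, 0.995, 0.095, -0.0]
force: [0.0, 2.2, 1.2]
grip_width: 0.0
```

```bash
python3 -c "
from h import *
st()
cv2.imwrite('pics/w6.png',ctrl.capture('wrist')[:,:,::-1])
im=ctrl.capture('scene')[:,:,::-1];cv2.imwrite('pics/s6.png',cv2.resize(im[180:270,285:415],None,fx=6,fy=6,interpolation=cv2.INTER_CUBIC))"
```

```text
t 6.7 feeder xy [-1.9 34.8] z 143.2 ang 0.1912 F [0.  2.2 1.2] w 0.0 q [ 1.000e-04  9.954e-01  9.540e-02 -0.000e+00]
```

View pics/w6.png

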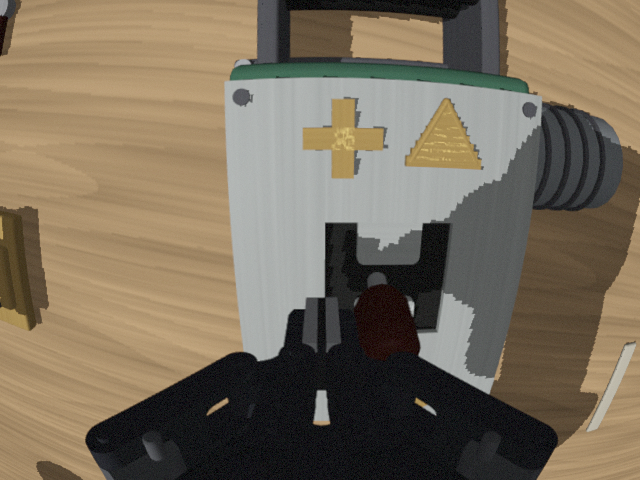

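View pics/s6.png

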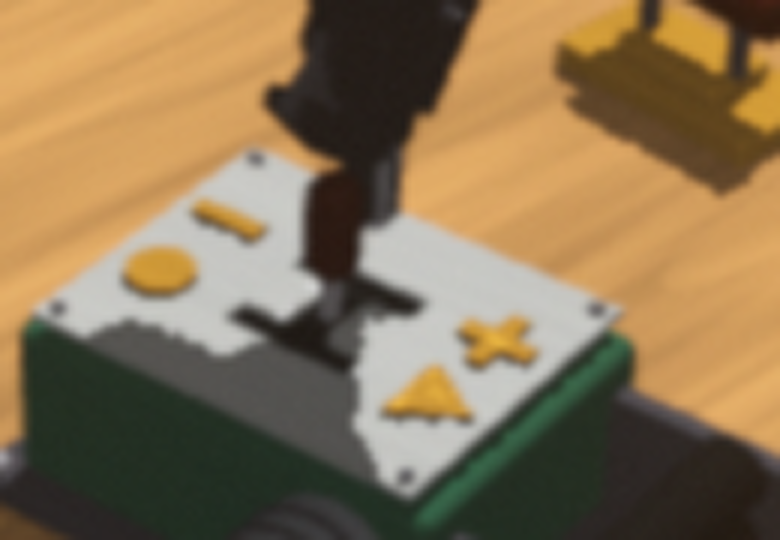

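The lever is in the cross channel, with the stem at (375,280), and is moving right under about 2 N. I'll keep pushing right.

Call:
apply_moves(
  commands=[
    [0, 0, 0.4, 0, 0],
    [0, 0, 0.4, 0, 0],
    [0, 0, 0.4, 0, 0],
    [0, 0, 0.4, 0, 0],
    [0, 0, 0.4, 0, 0],
    [0, 0, 0.4, 0, 0],
    [0, 0, 0.4, 0, 0],
    [0, 0, 0.4, 0, 0],
    [0, 0, 0.4, 0, 0],
    [0, 0, 0, 0, 0],
    [0, 0, 0, 0, 0],
  ],
)

```text
time_s: 7.72
eef_pos: [563.1, 31.9, 143.0]
ee_rot: [0.0, 0.995, 0.096, -0.0]
force: [0.1, 1.0, -0.6]
grip_width: -0.003
```

```bash
python3 -c "
from h import *
st()
cv2.imwrite('pics/w7.png',ctrl.capture('wrist')[:,:,::-1])
im=ctrl.capture('scene')[:,:,::-1];cv2.imwrite('pics/s7.png',cv2.resize(im[180:270,285:415],None,fx=6,fy=6,interpolation=cv2.INTER_CUBIC))"
```

```text
t 7.72 feeder xy [-2.1 -0.7] z 143.0 ang 0.1914 F [ 0.1  1.  -0.6] w -0.003 q [ 1.000e-04  9.954e-01  9.550e-02 -3.000e-04]
```

View pics/w7.png

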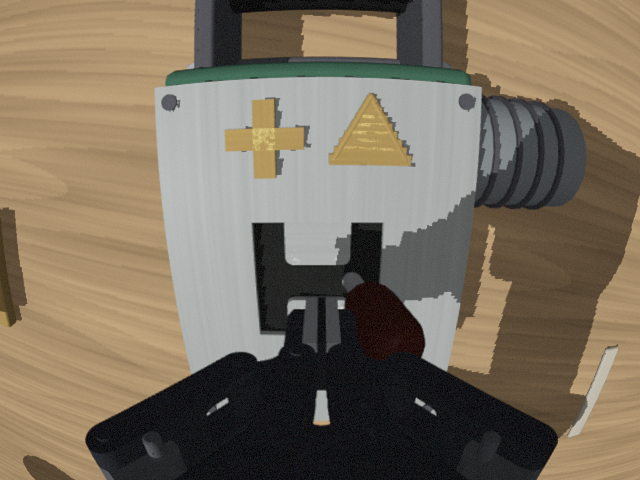

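View pics/s7.png

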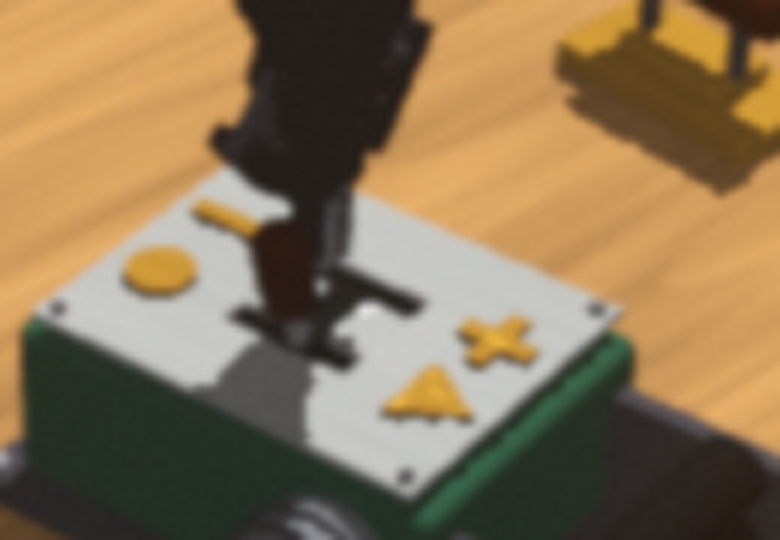

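Call:
apply_moves(
  commands=[
    [0, 0, 0.3, 0, 0],
    [0, 0, 0.3, 0, 0],
    [0, 0, 0.2, 0, 0],
    [0, 0, 0, 0, 0],
    [0, 0, 0, 0, 0],
  ],
)

```text
time_s: 8.23
eef_pos: [564.7, 24.2, 143.3]
ee_rot: [0.0, 0.995, 0.096, -0.0]
force: [-0.5, 1.2, -0.9]
grip_width: -0.002
```

```bash
python3 -c "
from h import *
st()
cv2.imwrite('pics/w8.png',ctrl.capture('wrist')[:,:,::-1])"
```

```text
t 8.23 feeder xy [-2.  -8.5] z 143.3 ang 0.1916 F [-0.5  1.2 -0.9] w -0.002 q [ 0.      0.9954  0.0956 -0.    ]
```

View pics/w8.png

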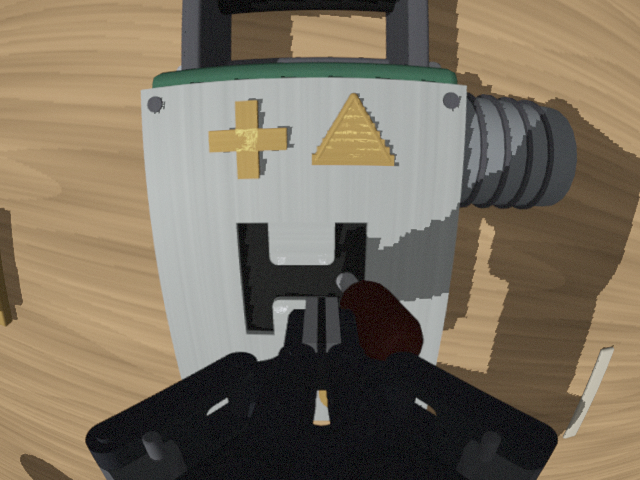

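Call:
apply_moves(
  commands=[
    [0, 0, 0.2, 0, 0],
    [0, 0, 0.1, 0, 0],
    [0, 0, 0, 0, 0],
    [0, 0, 0, 0, 0],
  ],
)

```text
time_s: 8.62
eef_pos: [565.3, 21.4, 143.3]
ee_rot: [-0.0, 0.995, 0.096, -0.0]
force: [-0.2, 2.4, -1.1]
grip_width: -0.001
```

```bash
python3 -c "
from h import *
st()"
```

```text
t 8.62 feeder xy [ -2.  -11.4] z 143.3 ang 0.1917 F [-0.2  2.4 -1.1] w -0.001 q [-0.      0.9954  0.0957 -0.    ]
```

Call:
apply_moves(
  commands=[
    [0, 0, -1, 0, 0],
    [0, 0, -1, 0, 0],
    [0, 0, 0, -2, 0],
    [0, 0, 0, -2, 0],
    [0, 0, 0, -2, 0],
    [0, 2.1, 0, 0, 0],
    [0, 2.1, 0, 0, 0],
    [0, 0, 2.2, 0, 0],
    [0, 0, 2.2, 0, 0],
    [0, 0, 0, 0, 0],
    [0, 0, 0, 0, 0],
  ],
)

```text
time_s: 9.53
eef_pos: [611.2, 5.9, 203.3]
ee_rot: [0.0, 0.995, 0.095, 0.0]
force: [0.1, 0.2, 0.1]
grip_width: 0.001
```

```bash
python3 -c "
from h import *
st()
cv2.imwrite('pics/w9.png',ctrl.capture('wrist')[:,:,::-1])
im=ctrl.capture('scene')[:,:,::-1];cv2.imwrite('pics/s9.png',cv2.resize(im[180:270,285:415],None,fx=6,fy=6,interpolation=cv2.INTER_CUBIC))
c=ctrl.camera_info('scene')
for fo in(-.1,-.05,0,.05,.1):
  print(fo,[((proj(c,pt(fo,-.29,L))-[285,180])*6).round()+[0,5] for L in(92,100,125,147)])
"
```

```text
t 9.53 feeder xy [ 40.  -35.4] z 203.3 ang 0.1908 F [0.1 0.2 0.1] w 0.001 q [1.000e-04 9.955e-01 9.530e-02 1.000e-04]
-0.1 [array([270., 326.]), array([265., 314.]), array([251., 275.]), array([238., 240.])]
-0.05 [array([278., 330.]), array([274., 318.]), array([262., 279.]), array([251., 245.])]
0 [array([286., 333.]), array([283., 322.]), array([273., 284.]), array([264., 251.])]
0.05 [array([295., 337.]), array([292., 326.]), array([285., 290.]), array([278., 257.])]
0.1 [array([303., 342.]), array([302., 331.]), array([297., 296.]), array([292., 264.])]
```

View pics/s9.png

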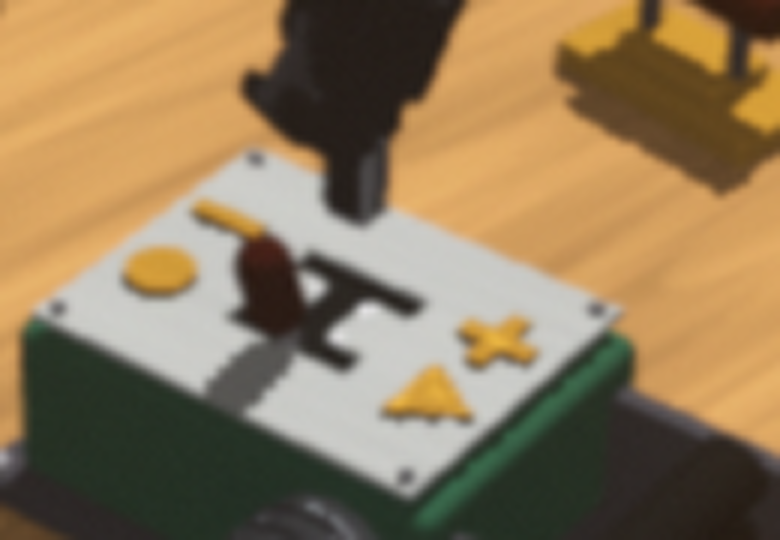

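View pics/w9.png

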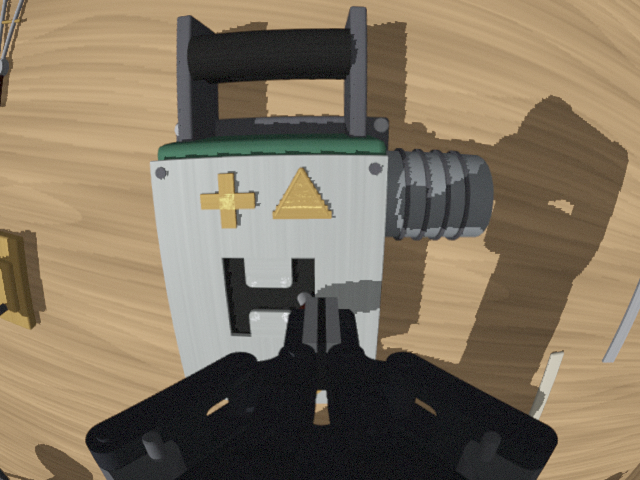

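Call:
apply_moves(
  commands=[
    [0, 0, 0, 2, 0],
    [0, 0, 0, 2, 0],
    [0, 0, 0, 2, 0],
    [0, 0, 0, 0, 0],
    [0, -0.5, 0, 0, 0],
    [0, -0.5, 0, 0, 0],
    [0, -0.4, 0, 0, 0],
    [0, -0.4, 0, 0, 0],
    [0, -0.4, 0, 0, 0],
    [0, -0.4, 0, 0, 0],
    [0, 0, 0, 0, 0],
  ],
)

```text
time_s: 10.55
eef_pos: [585.6, 0.7, 144.2]
ee_rot: [0.0, 0.995, 0.096, 0.001]
force: [1.3, 0.4, 2.0]
grip_width: -0.001
```

```bash
python3 -c "
from h import *
st()
im=ctrl.capture('scene')[:,:,::-1];cv2.imwrite('pics/s10.png',cv2.resize(im[180:270,285:415],None,fx=6,fy=6,interpolation=cv2.INTER_CUBIC))
"
```

```text
t 10.55 feeder xy [ 13.9 -35.6] z 144.2 ang 0.1916 F [1.3 0.4 2. ] w -0.001 q [3.000e-04 9.954e-01 9.570e-02 1.000e-03]
```

View pics/s10.png

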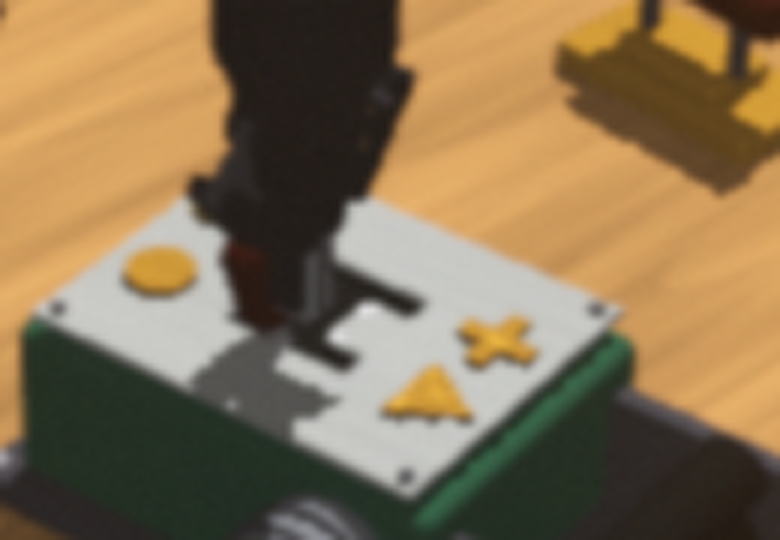

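The lever is entering the near right slot, so I'll keep pushing towards its end.

Call:
apply_moves(
  commands=[
    [0, -0.4, 0, 0, 0],
    [0, -0.4, 0, 0, 0],
    [0, -0.4, 0, 0, 0],
    [0, -0.4, 0, 0, 0],
    [0, -0.3, 0, 0, 0],
    [0, 0, 0, 0, 0],
    [0, 0, 0, 0, 0],
  ],
)

```text
time_s: 11.18
eef_pos: [566.5, -2.6, 143.0]
ee_rot: [-0.0, 0.995, 0.096, -0.001]
force: [1.6, -0.1, -0.8]
grip_width: -0.001
```

```bash
python3 -c "
from h import *
st()
"
```

```text
t 11.18 feeder xy [ -5.5 -35.2] z 143.0 ang 0.1918 F [ 1.6 -0.1 -0.8] w -0.001 q [-2.000e-04  9.954e-01  9.570e-02 -6.000e-04]
```

Call:
apply_moves(
  commands=[
    [0, -0.2, 0, 0, 0],
    [0, -0.2, 0, 0, 0],
    [0, -0.1, 0, 0, 0],
    [0, 0, 0, 0, 0],
    [0, 0, 0, 0, 0],
  ],
)

```text
time_s: 11.6
eef_pos: [562.0, -3.7, 143.3]
ee_rot: [0.0, 0.995, 0.096, -0.0]
force: [1.3, 0.4, -0.7]
grip_width: -0.003
```

```bash
python3 -c "
from h import *
st()
"
```

```text
t 11.6 feeder xy [-10.1 -35.4] z 143.3 ang 0.1918 F [ 1.3  0.4 -0.7] w -0.003 q [ 0.      0.9954  0.0957 -0.    ]
```

Call:
apply_moves(
  commands=[
    [0, -0.1, 0, 0, 0],
    [0, -0.1, 0, 0, 0],
    [0, -0.1, 0, 0, 0],
    [0, 0, 0, 0, 0],
    [0, 0, 0, 0, 0],
  ],
)

```text
time_s: 12.02
eef_pos: [559.2, -4.2, 143.3]
ee_rot: [-0.0, 0.995, 0.096, 0.0]
force: [3.3, 1.2, -1.3]
grip_width: -0.0
```

```bash
python3 -c "
from h import *
st()
"
```

```text
t 12.02 feeder xy [-13.  -35.4] z 143.3 ang 0.1917 F [ 3.3  1.2 -1.3] w -0.0 q [-0.000e+00  9.954e-01  9.570e-02  2.000e-04]
```

Call:
apply_moves(
  commands=[
    [0, -0.1, 0, 0, 0],
    [0, 0, 0, 0, 0],
    [0, 0, 0, 0, 0],
  ],
)

```text
time_s: 12.27
eef_pos: [558.6, -4.4, 143.4]
ee_rot: [0.0, 0.995, 0.096, 0.001]
force: [6.2, 1.4, -2.3]
grip_width: 0.001
```

Call:
apply_moves(
  commands=[
    [0, -0.1, 0, 0, 0],
    [0, 0, 0, 0, 0],
    [0, 0, 0, 0, 0],
  ],
)

```text
time_s: 12.52
eef_pos: [558.1, -4.5, 143.6]
ee_rot: [0.0, 0.995, 0.096, 0.002]
force: [9.4, 3.1, -2.7]
grip_width: 0.001
```

The force has climbed from 3 to 6 to 9 N with almost no travel, so the lever is against the end of the slot. Next I'll back off and check.

Call:
apply_moves(
  commands=[
    [0, 0.3, 0, 0, 0],
    [0, 1, 0, 0, 0],
    [0, 1.7, 0, 0, 0],
    [0, 0, 0, -3, 0],
    [0, 0, 0, -3, 0],
    [0, 0, 0, -3, 0],
    [0, 0, 0, -3, 0],
    [0, 0, -3, 0, 0],
    [0, 0, -3, 0, 0],
    [0, 0, 0, 0, 0],
    [0, 0, 0, 0, 0],
  ],
)

```text
time_s: 13.43
eef_pos: [574.5, 60.8, 263.2]
ee_rot: [0.0, 0.995, 0.097, -0.001]
force: [-1.0, -0.5, -1.1]
grip_width: 0.001
```

Call:
apply_moves(
  commands=[
    [0, -3, -3, 0, 0],
    [0, -3, -3, 0, 0],
    [0, -3, -3, 0, 0],
    [0, -3, 0, 0, 0],
    [0, -3, 0, 0, 0],
    [0, -3, 0, 0, 0],
    [0, 0, 0, 0, 0],
    [0, 0, 0, 0, 0],
    [0, 0, 0, 0, 0],
  ],
)

```text
time_s: 14.18
eef_pos: [383.8, 112.2, 263.5]
ee_rot: [0.0, 0.995, 0.095, 0.0]
force: [0.9, -0.0, 0.4]
grip_width: -0.002
```

```bash
python3 -c "
from h import *
st()
im=ctrl.capture('scene')[:,:,::-1];cv2.imwrite('pics/s11f.png',im);cv2.imwrite('pics/s11.png',cv2.resize(im[180:270,285:415],None,fx=6,fy=6,interpolation=cv2.INTER_CUBIC))
c=ctrl.camera_info('scene')
im=ctrl.capture('top')[:,:,::-1];cv2.imwrite('pics/t11.png',im);cv2.imwrite('pics/t11z.png',cv2.resize(im[180:300,235:335],None,fx=5,fy=5,interpolation=cv2.INTER_CUBIC))
cv2.imwrite('pics/w11.png',ctrl.capture('wrist')[:,:,::-1])
ct=ctrl.camera_info('top')
for fo in(-.2,-.25,-.3):
  print(fo,[((proj(c,pt(fo,-.29,L))-[285,180])*6).round()+[0,5] for L in(92,100,125,147)],[((proj(ct,pt(fo,-.29,L))-[235,180])*5).round() for L in (92,147)])
"
```

```text
t 14.18 feeder xy [-162.6  112.7] z 263.5 ang 0.1907 F [ 0.9 -0.   0.4] w -0.002 q [2.000e-04 9.955e-01 9.520e-02 1.000e-04]
-0.2 [array([254., 320.]), array([248., 308.]), array([229., 267.]), array([212., 231.])] [array([300., 298.]), array([335., 308.])]
-0.25 [array([247., 318.]), array([240., 305.]), array([219., 264.]), array([200., 227.])] [array([302., 308.]), array([338., 325.])]
-0.3 [array([239., 316.]), array([232., 303.]), array([208., 261.]), array([187., 224.])] [array([303., 318.]), array([339., 341.])]
```

View pics/s11.png

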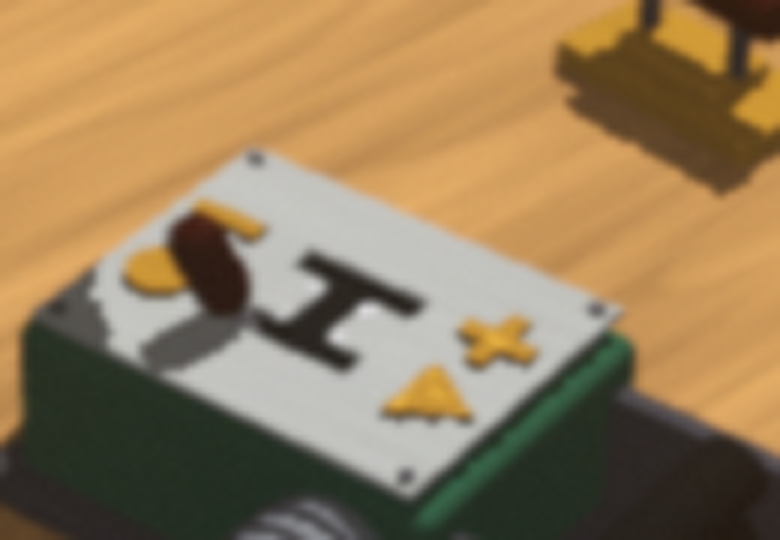

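View pics/t11z.png

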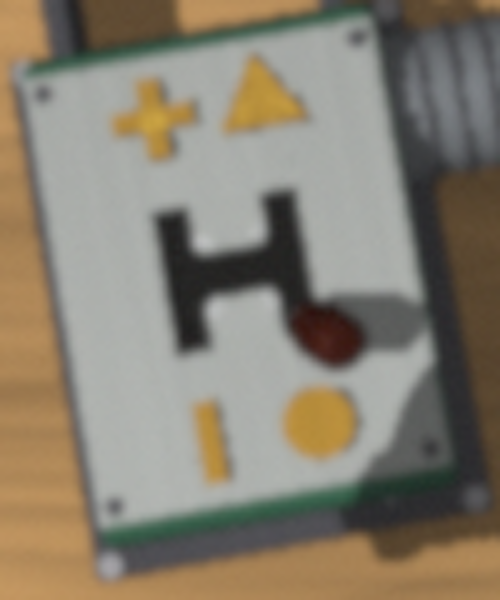

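View pics/s11f.png

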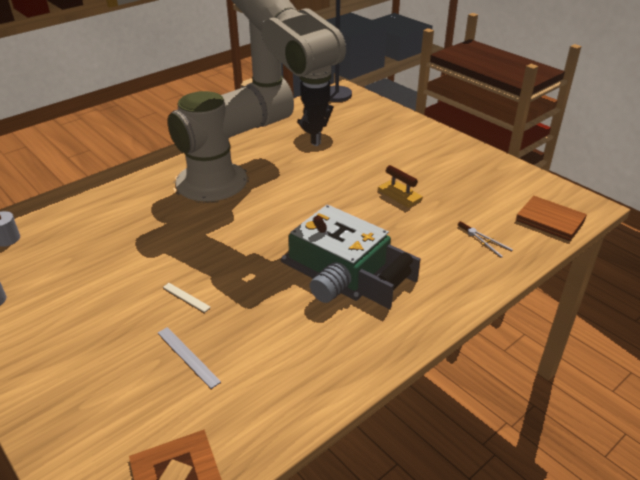

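View pics/w11.png

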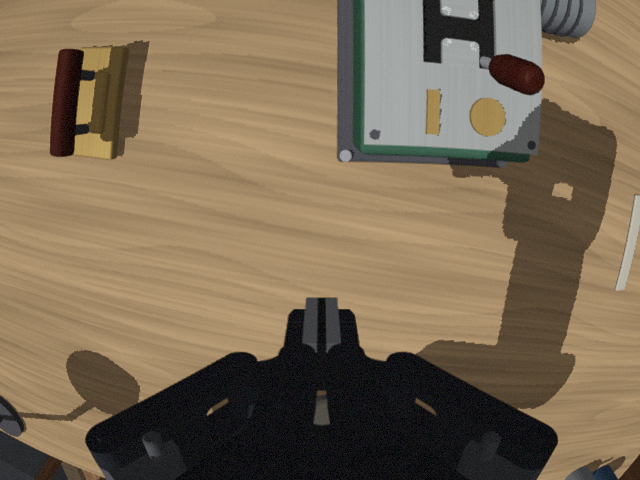

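```bash
python3 -c "
from h import *
st()
print(ctrl.finish_job())"
```

```text
t 14.33 feeder xy [-162.5  113. ] z 263.0 ang 0.1914 F [0.5 0.  0.4] w -0.002 q [ 0.000e+00  9.954e-01  9.560e-02 -4.000e-04]
the job is handed in; nothing more can be done
None
```

The selector lever is now in the near right slot, the one marked by the disc, and the job was handed in at 14.3 s. I pushed it with the closed fingertips in three moves: forward into the cross channel, right across it, then back into the slot.

- **Lever home:** the force rose from about 3 to 9 N over the last couple of millimetres, as expected against the slot's end. After I backed off, the scene and top pictures both put the knob where a lean of about -0.30 rad would. I read that by eye against projected points, not from a joint sensor.
- **Knob and forbidden slots:** I only pushed sideways, with readings between moves of no more than about 10 N, so I don't expect the knob to have lifted, but I had no direct reading of it. The lever was at the middle of the gate before it went across, and I never saw it enter either far slot.
- **Tools and robot:** the iron, dividers, folder and rule look unmoved in the last scene picture, by eye only. The gripper ended clear of everything.
- **Disagreement:** the scene camera placed the feeder about 2–3 mm from where the top and wrist cameras did. I used the top and wrist values.

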